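Hook up and clip down a sample sled

ROBOT

A 7-joint arm with a two-finger parallel gripper is mounted at the origin on the work surface. World frame = base frame: x ahead of the robot, y to its left, z up, the work surface at z = 0. Lengths are in m, angles in rad, forces in N, time in s.
With the tool pointing down it reaches from about 0.425 to 0.875 m from the base axis. Payload 4.7 kg.
Tool frame: the origin (TCP) lies between the finger pads; the fingertips stand 14 mm ahead of it and the grasp point (between the pads) lies 5 mm behind it; z points along the fingers, y is the line along which they close (so a half turn about z gives the same grasp; the last joint's range is limited). The gripper opens to 87 mm and grips with 3 to 60 N. Pads are 19 mm wide; open, the fingers measure 117 mm over their backs; the gripper's body (75 mm by 190 mm) begins 51 mm behind the grasp point.
Start: joints at [-1.101, 0.321, -0.07, 1.45, 0.023, 1.371, -0.057], TCP at [0.286, 0.584, 0.237] pointing down, gripper open.
Joint ranges: [-2.86, 2.86], [-0.3, 2.09], [-1.38, 1.24], [0.06, 2.45], [-1.56, 4.7], [0.09, 2.05], [-2.69, 2.69]. Speed limits (rad/s): [2.57, 2.57, 3.14, 3.14, 3.14, 3.14, 3.14].

INTERFACE

Orientations are given as a rotation vector (axis times angle).
In Python, from bench import get_state, get_image, camera_params, close_job gives the robot as it stands. The module is installed in compiled form; this text tells all that it offers.
- The arm moves only by the tool arm_command, never from a script. Its argument "motion" is a list of rows, each a list of 5 numbers: the finger opening in mm, from 0 to 87, then the shift along the tool's x, y, z in mm, then the turn about the tool's z in degrees. In form: [[gripper, x, y, z, spin], ...]. A call has 1 to 5 rows; each row is the pose to reach, as a shift and turn from the pose commanded when the call began, along the tool's axes at that moment; what a row does not reach only later rows make up. A row lasts 1/12 s, in which the tool goes at most 41.7 mm and 7.16 degrees, less where a joint would pass 70% of its speed; a pose out of reach is approached as far as the arm can. A call with a gripper value outside its range is refused whole. The fingers move at their own pace and stop on an object; "newtons" is the grip in N (left out, the last holds). Time passes only in rows, so rows that repeat a pose let the fingers close. It gives the time, the measured TCP pose, the force, the opening and the grip force at its end, in the units of the state.
- get_state(): the state, without advancing time (a new reading comes with each control period).
- get_image(name): name is "side" or "top"; returns (picture, depth): 420x560x3 uint8, red, green, blue; 420x560 float32, m along the optical axis (not along the pixel's ray), 0 where there is no reading.
- camera_params(name): a dict with "intrinsics" (3x3 intrinsics, pixels), "extrinsics" (4x4, takes a point from camera to world coordinates). Camera axes: x right, y down, z forward; pixel columns grow to the right and rows downward; lengths in m; the calibration is good to about 2 mm. A picture is of the moment at which its call begins. camera_params takes no time and is no camera call.
- close_job(): hands the job in; it is judged then, once.
The state is a dict: "time": time; "joint_positions": joint angles; "qd": joint speeds; "joint_torque": joint torques, N m; "position": TCP position; "tool_rot": TCP orientation; "ft_force": force on the tool from outside, world axes, zero at the start; "torque": the same for the moment, N m; "grip_width": opening from 0.0 (shut) to 1.0 (fully open); "grip_force": force on a finger pad.
Only numpy, scipy, OpenCV 4.12 (cv2) and the standard library are available. Lean on these libraries where they do the work, as an engineer would, in place of code of your own. Each camera call takes 0.05 s, during which the arm holds its last target. There are 200 camera calls.

TASK

Load the sled that carries the round sample: swing the spring clip of its lane right back along the rail, push the sled forward fully home so that its eye presses open the sprung gate of the snap hook and the gate snaps shut behind it, then swing the clip back square across the sled's plate. Leave the other sled, its clip and the things around the station where they are, and let go of everything.

Things in the scene. Friction and masses are not known exactly. Their poses are not given: they have to be found in the camera images.
- station: Fixed loading station, black base 292 x 212 mm with aluminium rails, origin on the table; x runs along its lanes to the snap hooks, y left, yaw varies. Two lanes 68 mm wide, centred on y = +50 (left) and -50 mm (right); floor z 6, rail tops z 16 mm. At each lane's far end: stops for the sled's plate at x = 60 mm and a fixed level steel snap hook, bar centre z 24 mm, mouth facing the robot. All under 40 mm but the clip posts.
- seat_left (a point): Point inside the left lane's snap hook, at station x 88, y +50, z 24 mm (axes as the station): where the front bar of a sled's eye stands when the sled is fully home against the stops.
- gate_left (a joint): Sprung gate of the left snap hook: 5 mm steel bar across the mouth at station x = 60 mm. 0 = shut; opens only inward (away from the robot), to 1.4 rad, when an eye's bar is pushed against it with some 3 to 10 N (with the sled's friction up to about 15 N); springs shut behind the bar when that is still 5 to 9 mm short of the seat, so push on to the stops.
- clip_left (a joint): Steel clip of the left lane: level strip 47 x 12 x 3 mm, underside z 18 mm, on a vertical pivot screw at station x 36, y +92 mm. 0 = square across the lane, free end at its middle (a stop), blocking a sled's eye; grows as the free end swings toward the robot; 1.57 = back along the outer rail, clear. Starts at 0 to 0.25. Light friction holds it. Passes 2 mm above a sled's plate.
- post_left (a point): Upright round steel post on the left clip for swinging it, 10 mm in diameter, on the strip's centreline 37 mm from the pivot axis, from 21 to 62 mm above the table; this point is on its axis at 53 mm. Everything on the station within its swing is lower than 40 mm.
- seat_right (a point): Point inside the right lane's snap hook, at station x 88, y -50, z 24 mm (axes as the station): where the front bar of a sled's eye stands when the sled is fully home against the stops.
- gate_right (a joint): Sprung gate of the right snap hook: 5 mm steel bar across the mouth at station x = 60 mm. 0 = shut; opens only inward (away from the robot), to 1.4 rad, when an eye's bar is pushed against it with some 3 to 10 N (with the sled's friction up to about 15 N); springs shut behind the bar when that is still 5 to 9 mm short of the seat, so push on to the stops.
- clip_right (a joint): Steel clip of the right lane: level strip 47 x 12 x 3 mm, underside z 18 mm, on a vertical pivot screw at station x 36, y -92 mm. 0 = square across the lane, free end at its middle (a stop), blocking a sled's eye; grows as the free end swings toward the robot; 1.57 = back along the outer rail, clear. Starts at 0 to 0.25. Light friction holds it. Passes 2 mm above a sled's plate.
- post_right (a point): Upright round steel post on the right clip for swinging it, 10 mm in diameter, on the strip's centreline 37 mm from the pivot axis, from 21 to 62 mm above the table; this point is on its axis at 53 mm. Everything on the station within its swing is lower than 40 mm.
- sled_round_eye (a point): Eye of the loose 0.4 kg steel sled with the round dark disc 32 mm wide, 14 mm high, fixed on it. Plate 100 (along lane) x 64 x 10 mm on the lane floor, in either lane, front to the hook. The eye is an upright loop of 6 mm bar on its midline, top z 39 mm. This point: mid of the loop's vertical front bar, z 24 mm, 78 mm ahead of the plate's centre; x forward.
- sled_round_back (a point): Middle of the rear (robot-side) face of the upright wall at the rear edge of the round-sample sled; wall 44 mm wide, 6 mm thick, top z 36 mm. This point is at z 21 mm, 128 mm straight behind the eye point. Pushed forward here the sled slides along its lane.
- sled_square_eye (a point): Eye of the loose 0.4 kg steel sled with the square dark block 31 mm wide, 14 mm high, fixed on it. Plate 100 (along lane) x 64 x 10 mm on the lane floor, in either lane, front to the hook. The eye is an upright loop of 6 mm bar on its midline, top z 39 mm. This point: mid of the loop's vertical front bar, z 24 mm, 78 mm ahead of the plate's centre; x forward.
- sled_square_back (a point): Middle of the rear (robot-side) face of the upright wall at the rear edge of the square-sample sled; wall 44 mm wide, 6 mm thick, top z 36 mm. This point is at z 21 mm, 128 mm straight behind the eye point. Pushed forward here the sled slides along its lane.
- crucible_mid (a point): Bystander: white ceramic cup, 56 mm wide, 55 mm high, left of the station; point at its centre half-way up.
- jar_mid (a point): Bystander: amber glass jar, 52 mm wide, 65 mm high, right of the station; point at its centre half-way up.
- blank_mid (a point): Bystander: upright steel bar blank, 36 mm in diameter, 45 mm high, on the table between the mouths of the lanes on the robot's side; point at its centre half-way up.

How it is judged:
By the outcome, as a careful person would: the job done as asked, in the order asked, and still so for the second after the job is handed in, with the robot touching nothing.
It also fails if it takes over 56 s, if anything falls off the work surface, if the arm or the gripper's body presses on something with over 40 N, if the wrist force passes 120 N, or if a joint passes its speed limit or range.

## Working session

There is one attempt and no reset: what is moved stays moved. The work goes in short steps, Python scripts to look and compute and a tool call to move; the robot and the scene stay as the last step left them, time stands still between calls to the robot, and variables do not carry over. Pictures are saved under pics/ and viewed, at most 10 in all, crops included, and the job is handed in when it is done.

Besides the shell and the picture viewer there is one more tool, called after "Emit:" by a JSON object that holds its "op" and its "data". arm_command: Moves the arm, as the interface text tells. Its arguments: {"type":"object","properties":{"motion":{"type":"array"},"newtons":{"type":"number"}},"required":["motion"]}

```bash
mkdir -p pics
python3 - <<'E'
from bench import *
import cv2,numpy as np
for n in("top","side"):
    p,d=get_image(n); cv2.imwrite(f"pics/{n}0.png",p[:,:,::-1]); np.savez(f"{n}0.npz",p=p,d=d)
    print(n,camera_params(n))
print(get_state())
E
```

```text
top {'intrinsics': array([[380.08116245,   0.        , 277.85003533],
       [  0.        , 380.08116245, 213.80998495],
       [  0.        ,   0.        ,   1.        ]]), 'extrinsics': array([[ 0.00772225, -0.98724286,  0.15903429,  0.47269407],
       [-0.99996195, -0.00826918, -0.00277763,  0.04076921],
       [ 0.00405727, -0.15900679, -0.98726915,  0.8153952 ],
       [ 0.        ,  0.        ,  0.        ,  1.        ]])}
side {'intrinsics': array([[440.60034603,   0.        , 280.15828646],
       [  0.        , 440.60034603, 213.26475072],
       [  0.        ,   0.        ,   1.        ]]), 'extrinsics': array([[-0.77611743, -0.36222393,  0.51617397,  0.1858676 ],
       [-0.63034006,  0.46861438, -0.61892809,  0.53265943],
       [-0.01769598, -0.805726  , -0.59202404,  0.54414397],
       [ 0.        ,  0.        ,  0.        ,  1.        ]])}
{'time': 0.1, 'joint_positions': array([-1.10090395,  0.32173938, -0.07009121,  1.45154879,  0.02259478,
        1.37079884, -0.05689424]), 'qd': array([ 1.28492594e-03, -2.89846185e-03,  1.03643483e-03, -4.29710108e-03,
        8.88291202e-05, -1.05628093e-03,  8.88481421e-04]), 'joint_torque': array([-7.35204285e-04, -4.92570984e+01, -4.06173728e-01, -3.13397884e+01,
       -6.40886463e-02,  3.94671725e-02,  6.24841073e-05]), 'position': array([0.28594331, 0.58320288, 0.23557919]), 'tool_rot': array([-7.09648188e-01, -3.06008218e+00,  2.63968822e-03]), 'ft_force': array([ 0.18174239,  0.53529065, -0.47295565]), 'torque': array([ 0.04014335,  0.00028641, -0.02104809]), 'grip_force': 0.0, 'grip_width': 1.0029773664735318}
```

View pics/top0.png

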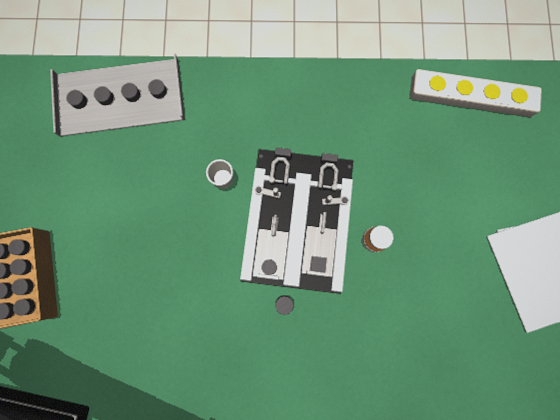

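View pics/side0.png

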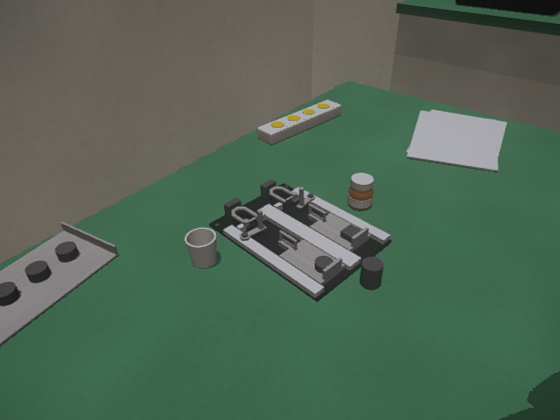

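The round sample sits in the left lane, with its disc at about (269,267) in the top view. I'll crop in to fit the station pose.

Run:
```python
import cv2,numpy as np
p=np.load("top0.npz")["p"]
c=p[142:322,200:400]
c=cv2.resize(c,None,fx=3.3,fy=3.3,interpolation=cv2.INTER_CUBIC)
c=np.clip(c.astype(float)*1.3,0,255).astype(np.uint8)
cv2.imwrite("pics/crop0.png",c[:,:,::-1])
```

```text
(no output)
```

View pics/crop0.png

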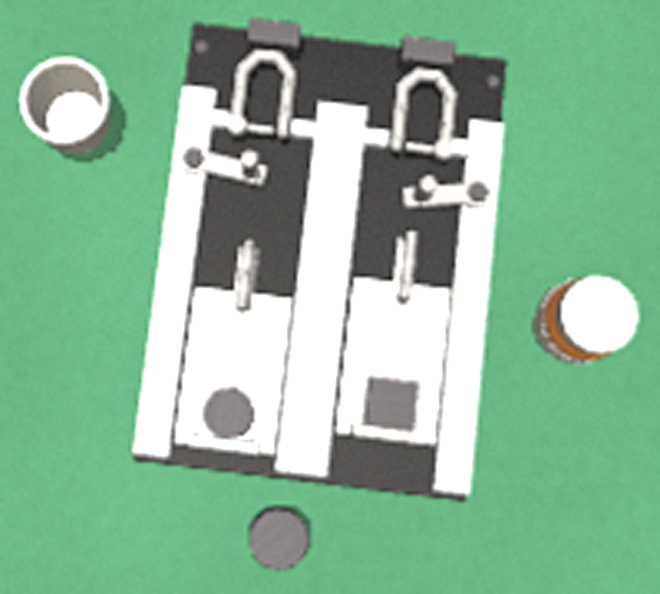

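```bash
cat > h.py <<'E'
from bench import *
import cv2,numpy as np
from scipy.spatial.transform import Rotation as R
def ray(n,u,v,z):
    c=camera_params(n);K=c["intrinsics"];T=c["extrinsics"]
    d=T[:3,:3]@np.linalg.solve(K,[u,v,1]);o=T[:3,3]
    return o+d*(z-o[2])/d[2]
def proj(n,X):
    c=camera_params(n);T=np.linalg.inv(c["extrinsics"])
    q=(T[:3,:3]@np.atleast_2d(X).T+T[:3,3:]).T; q=q@c["intrinsics"].T
    return q[:,:2]/q[:,2:]
E
python3 - <<'E'
from h import *
f=lambda x,y,z:ray("top",200+x/3.3-.35,142+y/3.3-.35,z)
P=[(193,24,.006,146,106),(505,61,.006,146,-106),(135,459,.006,-146,106),(466,496,.006,-146,-106),(194,157,.023,36,92),(478,190,.023,36,-92)]
W=np.array([f(a,b,c)[:2] for a,b,c,_,_ in P]);S=np.array([q[3:] for q in P])/1e3
H=np.c_[W-W.mean(0)];G=S-S.mean(0)
yaw=np.arctan2((G[:,0]*H[:,1]-G[:,1]*H[:,0]).sum(),(G*H).sum())
M=np.array([[np.cos(yaw),-np.sin(yaw)],[np.sin(yaw),np.cos(yaw)]]);t=W.mean(0)-M@S.mean(0)
print("yaw",np.degrees(yaw),"t",t,"resid mm",(W-(S@M.T+t)).round(4)*1e3)
np.savez("st.npz",M=M,t=t,yaw=yaw)
for nm,a,b,z in[("postL",249,158,.062),("postR",428,184,.062),("disc",229,412,.030),("eyeF",248,241,.039),("sqblk",391,403,.03),("wallrearL",214,450,.036),("wallrearR",386,434,.036),("blank",279,538,.045),("cup",65,95,.055)]:
    w=f(a,b,z);print(nm,w.round(4),"station",((w[:2]-t)@M*1e3).round(1))
# depth check at post/rail
d=np.load("top0.npz")["d"];print(d[140:330:20,285])
E
```

```text
yaw -6.286787175248603 t [ 0.59776418 -0.00601273] resid mm [[-6.  -0. ]
 [-6.7  1.5]
 [-4.   0.2]
 [-2.2  1. ]
 [ 9.5 -1.1]
 [ 9.5 -1.5]]
postL [0.6439 0.0446 0.062 ] station [40.3 55.4]
postR [ 0.6285 -0.0653  0.062 ] station [ 37.1 -55.5]
disc [0.4898 0.0557 0.03  ] station [-114.1   49.6]
eyeF [0.5959 0.0449 0.039 ] station [-7.4 50.4]
sqblk [ 0.4961 -0.0448  0.03  ] station [-96.8 -49.7]
wallrearL [0.4665 0.0646 0.036 ] station [-138.2   55.8]
wallrearR [ 0.477  -0.0409  0.036 ] station [-116.2  -47.9]
blank [0.4149 0.0247 0.045 ] station [-185.1   10.5]
cup [0.6848 0.16   0.055 ] station [ 68.3 174.6]
[0.85203665 0.8173657  0.8068365  0.82141334 0.81555283 0.79946095
 0.80197054 0.7865066  0.7503063  0.7908717 ]
```

Run:
```python
from h import *
s=np.load("st.npz");M,t=s["M"],s["t"]
d=np.load("top0.npz")["d"]
c=camera_params("top");K=c["intrinsics"];T=c["extrinsics"]
for nm,a,b in[("pivL",194,157),("pivR",478,190),("postL",249,158),("postR",428,184),("gateLmid",262,129),("gateRmid",424,148),("hookLtop",266,57),("hookRtop",428,76),("railLfront",198,89),("railMid",342,104),("railRfront",488,124),("railLrear",151,455),("railMrear",302,472),("baseTL",200,30),("disc",229,412),("eye",247,243),("eye+",247,250),("midrail",320,300)]:
    u=200+a/3.3-.35;v=142+b/3.3-.35;D=d[int(round(v)),int(round(u))]
    w=T[:3,:3]@(np.linalg.solve(K,[u,v,1])*D)+T[:3,3]
    print(nm,(w*1e3).round(1),"st",((w[:2]-t)@M*1e3).round(1))
```

```text
pivL [651.8  80.1  28.7] st [44.3 91.5]
pivR [ 632.2 -102.3   26.7] st [ 44.8 -91.9]
postL [643.7  44.6  62.8] st [40.1 55.3]
postR [628.2 -65.   63.8] st [ 36.7 -55.3]
gateLmid [671.2  36.6  26.4] st [68.4 50.4]
gateRmid [659.5 -68.   26.6] st [ 68.2 -54.8]
hookLtop [719.4  34.3  26.6] st [116.5  53.4]
hookRtop [707.3 -71.1  27.5] st [116.  -52.7]
railLfront [700.2  78.8  17.2] st [92.5 95.5]
railMid [690.6 -15.8  18.2] st [93.3  0.4]
railRfront [ 678.3 -111.5   16.7] st [ 91.6 -96.1]
railLrear [462.9 105.4   6.7] st [-146.3   96. ]
railMrear [453.    9.5   8.3] st [-145.6   -0.4]
baseTL [743.9  78.5   7.1] st [136. 100.]
disc [489.8  55.7  30.2] st [-114.1   49.6]
eye [594.7  45.5  38.6] st [-8.7 50.9]
eye+ [590.1  45.4  39.5] st [-13.3  50.3]
midrail [561.4  -1.4  17.9] st [-36.6   0.6]
```

```bash
cat >> h.py <<'E'
s=np.load("st.npz");M=s["M"];t=s["t"]+M@[.0084,0];yaw=float(s["yaw"])
def go(sx,sy,z,close_deg):
    """station mm target, z mm, closing line angle in station; prints tool shift mm and spin deg"""
    st=get_state();Rt=R.from_rotvec(st["tool_rot"]).as_matrix()
    w=np.r_[M@[sx/1e3,sy/1e3]+t,z/1e3]
    a=yaw+np.radians(close_deg);c=Rt.T@[np.cos(a),np.sin(a),0]
    sp=np.degrees(np.arctan2(-c[0],c[1]));sp=(sp+90)%180-90
    print("target",w.round(4),"shift",(Rt.T@(w-st["position"])*1e3).round(1),"spin",round(sp,1))
def where():
    st=get_state();p=st["position"]
    print(st["time"],"st",((p[:2]-t)@M*1e3).round(1),"z",round(p[2]*1e3,1),"q",st["joint_positions"].round(2),"F",st["ft_force"].round(1),st["grip_width"],st["grip_force"])
E
python3 - <<'E'
from h import *
print(R.from_rotvec(get_state()["tool_rot"]).as_matrix().round(3))
where()
go(31.8,55.3,110,135)
E
```

```text
[[-0.898  0.44  -0.001]
 [ 0.44   0.898 -0.002]
 [-0.    -0.002 -1.   ]]
0.1 st [-382.9  551.5] z 235.6 q [-1.1   0.32 -0.07  1.45  0.02  1.37 -0.06] F [ 0.2  0.5 -0.5] 1.0029773664735318 0.0
target [0.6438 0.0446 0.11  ] shift [-558.4 -326.   126.2] spin -64.8
```

Emit:
{"op": "arm_command", "data": {"motion": [[60, -36, -21, 0, -6], [60, -72, -42, 0, -12], [60, -108, -63, 0, -18], [60, -144, -84, 0, -24], [60, -180, -105, 0, -30]], "newtons": 5}}

```text
time: 0.52
position: [0.4021, 0.4082, 0.2361]
tool_rot: [0.115, -3.139, 0.001]
ft_force: [0.6, 0.3, 1.0]
grip_width: 0.727
grip_force: 0.0
```

```bash
python3 -c "
from h import *
where();go(31.8,55.3,110,135)"
```

```text
0.5167 st [-248.2  390.3] z 236.1 q [-0.82  0.16 -0.02  1.65  0.    1.33  0.8 ] F [0.6 0.3 1. ] 0.7266180340237054 0.0
target [0.6438 0.0446 0.11  ] shift [-214.4 -380.3  126.2] spin -34.5
```

Emit:
{"op": "arm_command", "data": {"motion": [[40, -19, -34, 0, -6], [40, -38, -68, 0, -12], [40, -58, -102, 0, -18], [40, -77, -136, 0, -24], [40, -96, -170, 0, -30]]}}

```text
time: 0.93
position: [0.5093, 0.2452, 0.2363]
tool_rot: [0.923, -3.003, -0.0]
ft_force: [-0.3, 1.4, 0.3]
grip_width: 0.477
grip_force: 0.0
```

```bash
python3 -c "
from h import *
where();go(31.8,55.3,110,135)"
```

```text
0.9333 st [-123.8  240. ] z 236.3 q [-0.58  0.14  0.09  1.67 -0.01  1.33  1.68] F [-0.3  1.4  0.3] 0.47691001898961116 0.0
target [0.6438 0.0446 0.11  ] shift [   1.5 -241.5  126.3] spin -4.5
```

Emit:
{"op": "arm_command", "data": {"motion": [[40, 0, -40, 5, -4.5], [40, 0, -80, 10, -4.5], [40, 0, -120, 16, -4.5], [40, 1, -160, 22, -4.5], [40, 1, -198, 28, -4.5]]}}

```text
time: 1.35
position: [0.619, 0.0798, 0.208]
tool_rot: [1.032, -2.967, 0.0]
ft_force: [0.5, -0.3, 0.6]
grip_width: 0.457
grip_force: 0.0
```

Emit:
{"op": "arm_command", "data": {"motion": [[40, 0, -20, 20, 0], [40, 0, -40, 40, 0], [40, 0, -43, 70, 0], [40, 0, -43, 98, 0], [40, 0, -43, 98, 0]]}}

```text
time: 1.77
position: [0.6406, 0.0474, 0.1035]
tool_rot: [1.027, -2.956, -0.004]
ft_force: [-1.5, 0.6, -1.4]
grip_width: 0.464
grip_force: 0.0
```

```bash
python3 -c "
from h import *
p,d=get_image('top');cv2.imwrite('pics/a.png',cv2.resize(p[130:300,200:400],None,fx=3.3,fy=3.3)[:,:,::-1])
where();go(31.8,55.3,57,135)"
```

```text
1.8167 st [29.8 58.7] z 106.7 q [-0.3   0.4   0.23  1.62 -0.1   1.14  2.2 ] F [0.4 0.5 0.7] 0.4599339066911531 0.0
target [0.6438 0.0446 0.057 ] shift [ 0.6 -4.1 49.7] spin -0.3
```

View pics/a.png

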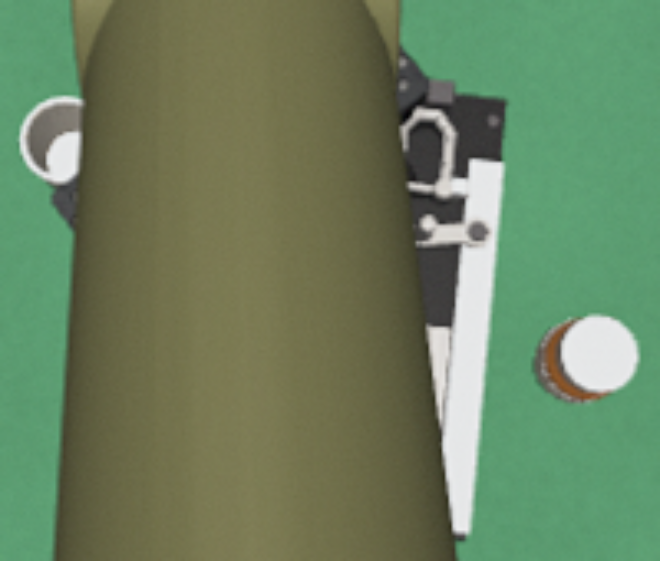

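The top view is blocked by the arm, with the station showing only at its right edge. An opening of 40 mm leaves ample slack, so I'll descend and grip gently.

Emit:
{"op": "arm_command", "data": {"motion": [[40, 0.5, -4, 10, 0], [40, 0.5, -4, 30, 0], [40, 0.5, -4, 48, 0], [40, 0.5, -4, 49, 0], [0, 0.5, -4, 49, 0]], "newtons": 5}}

```text
time: 2.23
position: [0.6474, 0.0452, 0.0622]
tool_rot: [-1.033, 2.966, -0.0]
ft_force: [0.2, -0.6, 0.1]
grip_width: 0.433
grip_force: 0.0
```

Emit:
{"op": "arm_command", "data": {"motion": [[0, 0, 0, 0, 0], [0, 0, 0, 0, 0], [0, 0, 0, 0, 0], [0, 0, 0, 0, 0], [0, 0, 0, 0, 0]]}}

```text
time: 2.65
position: [0.6477, 0.0456, 0.0625]
tool_rot: [-1.033, 2.965, 0.001]
ft_force: [-0.2, -0.1, 3.0]
grip_width: 0.109
grip_force: 5.0
```

```bash
python3 -c "
from h import *
p,d=get_image('side');cv2.imwrite('pics/b.png',cv2.resize(p[140:310,180:400],None,fx=3.3,fy=3.3)[:,:,::-1])
where()
print((np.array(proj('side',np.r_[get_state()['position']]))))
for a in (.4,.7,1.0,1.3,1.57,1.62): go(36-37*np.sin(a),92-37*np.cos(a),57,135)
"
```

```text
2.7 st [35.6 56.7] z 62.5 q [-0.29  0.45  0.22  1.65 -0.11  1.05  2.21] F [-0.6  1.   2.7] 0.11003273563241316 5.000670254230499
[[257.26543017 209.28349308]]
target [0.6339 0.0483 0.057 ] shift [ 9.1 10.7  5.5] spin -0.3
target [0.6252 0.0551 0.057 ] shift [11.8 21.4  5.5] spin -0.3
target [0.6188 0.0641 0.057 ] shift [11.1 32.5  5.5] spin -0.3
target [0.6155 0.0746 0.057 ] shift [ 7.2 42.8  5.5] spin -0.3
target [0.6152 0.0846 0.057 ] shift [ 1.2 50.8  5.5] spin -0.3
target [0.6154 0.0864 0.057 ] shift [-0.1 52.1  5.5] spin -0.3
```

View pics/b.png

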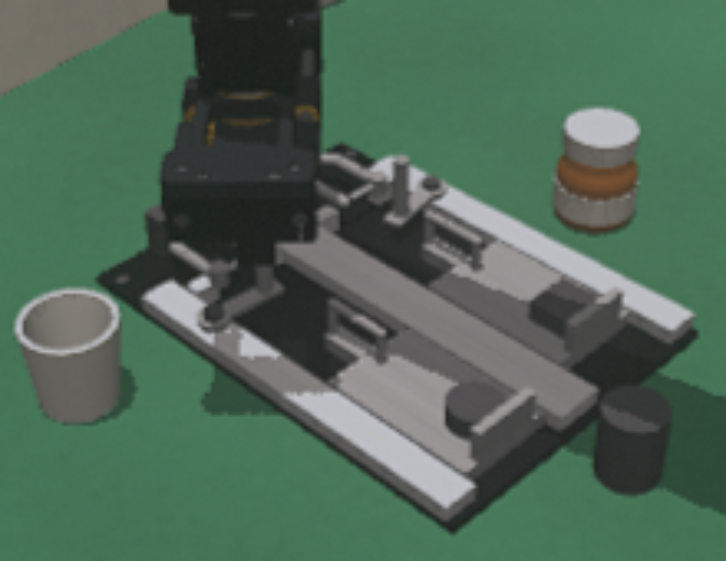

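The fingers hold the 10 mm post (opening 9.6 mm). Next I'll swing it along the arc.

Emit:
{"op": "arm_command", "data": {"motion": [[0, 4, 4, 0, 0], [0, 7, 8, 0, 0], [0, 9, 12, 0, 0], [0, 11, 17, 0, 0], [0, 12, 22, 0, 0]]}}

```text
time: 3.12
position: [0.6246, 0.0554, 0.0623]
tool_rot: [-1.032, 2.964, -0.001]
ft_force: [4.4, 1.7, 2.7]
grip_width: 0.111
grip_force: 5.0
```

Emit:
{"op": "arm_command", "data": {"motion": [[0, 0, 5, 0, 0], [0, -1, 10, 0, 0], [0, -2, 15, 0, 0], [0, -4, 20, 0, 0], [0, -6, 23, 0, 0]]}}

```text
time: 3.53
position: [0.6138, 0.0764, 0.0615]
tool_rot: [1.032, -2.966, 0.001]
ft_force: [0.9, -1.8, 4.8]
grip_width: 0.112
grip_force: 5.0
```

```bash
python3 -c "
from h import *
where()
go(36-37,92,57,135)
"
```

```text
3.5333 st [-1.5 83.7] z 61.5 q [-0.34  0.4   0.21  1.73 -0.1   1.03  2.15] F [ 0.9 -1.8  4.8] 0.11162827996226103 5.00251941382885
target [0.6152 0.0846 0.057 ] shift [-6.2  5.6  4.5] spin -0.3
```

Emit:
{"op": "arm_command", "data": {"motion": [[0, -3, 2, 0, 0], [0, -5, 4, 0, 0], [0, -7, 6, 0, 0], [0, -7, 7, 0, 0], [0, -7, 7, 0, 0]]}}

```text
time: 3.95
position: [0.615, 0.0861, 0.0609]
tool_rot: [1.032, -2.965, 0.0]
ft_force: [1.0, -2.0, 3.5]
grip_width: 0.111
grip_force: 5.0
```

```bash
python3 -c "
from h import *
where()
go(36-37,92,57,135)
"
```

```text
3.95 st [-1.3 93.4] z 60.9 q [-0.35  0.4   0.21  1.72 -0.09  1.03  2.13] F [ 1.  -2.   3.5] 0.11064771486741565 5.001423731446266
target [0.6152 0.0846 0.057 ] shift [ 0.7 -1.2  3.9] spin -0.3
```

Emit:
{"op": "arm_command", "data": {"motion": [[36, 0, 0, 0, 0], [36, 0, 0, 0, 0], [36, 0, 0, 0, 0], [36, 0, 0, -5, 0], [36, 0, 0, -30, 0]]}}

```text
time: 4.37
position: [0.612, 0.0862, 0.0874]
tool_rot: [1.03, -2.958, -0.002]
ft_force: [-0.4, -0.6, -0.5]
grip_width: 0.376
grip_force: 0.0
```

Emit:
{"op": "arm_command", "data": {"motion": [[0, 0, 0, -25, 7], [0, 0, 0, -40, 14], [0, 0, 0, -40, 21], [0, 0, 0, -40, 28], [0, 0, 0, -40, 35]]}}

```text
time: 4.78
position: [0.6157, 0.0867, 0.1323]
tool_rot: [-0.084, 3.14, 0.001]
ft_force: [-0.3, 0.8, 0.0]
grip_width: 0.122
grip_force: 0.0
```

```bash
python3 -c "
from h import *
where()
go(-168,50,120,90)
p,d=get_image('side');np.savez('side1.npz',p=p,d=d);cv2.imwrite('pics/c.png',cv2.resize(p[140:310,180:400],None,fx=3.3,fy=3.3)[:,:,::-1])
"
```

```text
4.7833 st [-0.7 94.1] z 132.3 q [-0.44  0.34  0.31  1.66 -0.11  1.16  1.53] F [-0.3  0.8  0. ] 0.12239690125561589 0.0
target [0.4446 0.0612 0.12  ] shift [172.2 -16.4  12.2] spin 9.3
```

View pics/c.png

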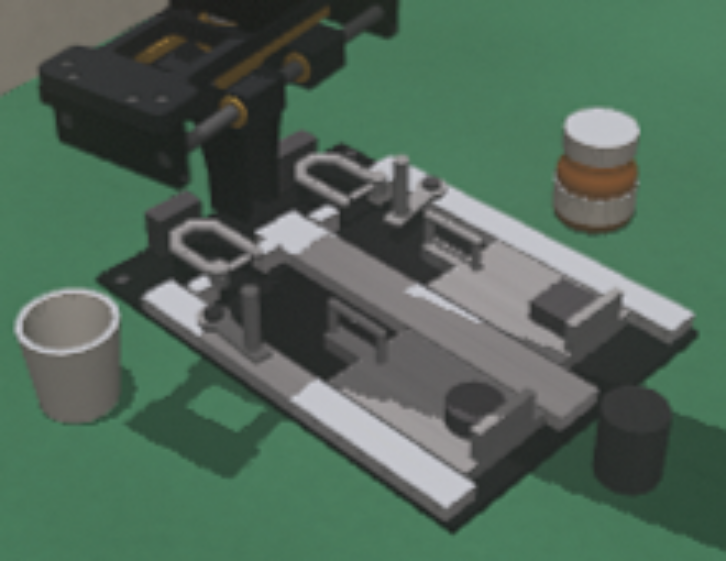

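The clip now lies back along the outer rail, with its post at crop (250,320). Next I'll go behind the sled.

Emit:
{"op": "arm_command", "data": {"motion": [[0, 35, -3, 2, 5], [0, 70, -6, 4, 9], [0, 105, -10, 6, 9.3], [0, 140, -13, 9, 9.3], [0, 172, -16, 12, 9.3]]}}

```text
time: 5.25
position: [0.4427, 0.06, 0.1192]
tool_rot: [-0.157, -3.137, 0.0]
ft_force: [0.2, 0.1, 1.0]
grip_width: 0.01
grip_force: 0.0
```

Emit:
{"op": "arm_command", "data": {"motion": [[0, 0, 0, 0, 0], [0, 0, 0, 0, 0], [0, 0, 0, 0, 0]]}}

```text
time: 5.5
position: [0.4457, 0.0606, 0.1203]
tool_rot: [0.159, 3.136, 0.001]
ft_force: [0.6, -0.1, 0.7]
grip_width: 0.003
grip_force: 0.0
```

```bash
python3 -c "
from h import *
where()
go(-168,50,28,90)
p,d=get_image('side');np.savez('side2.npz',p=p,d=d)
"
```

```text
5.5 st [-166.8   49.5] z 120.3 q [-0.52 -0.02  0.32  2.08  0.01  1.08  1.27] F [ 0.6 -0.1  0.7] 0.0032343386748945433 0.0
target [0.4446 0.0612 0.028 ] shift [ 1.4  0.4 92.3] spin 0.5
```

Emit:
{"op": "arm_command", "data": {"motion": [[0, 4, 0, 25, 0.5], [0, 4, 0, 50, 0.5], [0, 4, 0, 70, 0.5], [0, 4, 0, 84, 0.5], [0, 4, 0, 90, 0.5]]}}

```text
time: 5.97
position: [0.4408, 0.0604, 0.0277]
tool_rot: [-0.174, -3.134, 0.003]
ft_force: [-0.7, -0.4, -0.2]
grip_width: 0.008
grip_force: 0.0
```

Emit:
{"op": "arm_command", "data": {"motion": [[0, 0, 0, 0, 0], [0, 0, 0, 0, 0]]}}

```text
time: 6.13
position: [0.4419, 0.0607, 0.0299]
tool_rot: [0.175, 3.136, -0.001]
ft_force: [-0.3, 0.2, 1.2]
grip_width: 0.003
grip_force: 0.0
```

```bash
python3 -c "
from h import *
where()
go(-52,50,28,90)
p,d=get_image('side');cv2.imwrite('pics/d.png',cv2.resize(p[140:310,180:400],None,fx=3.3,fy=3.3)[:,:,::-1])
"
```

```text
6.1333 st [-170.6   49.2] z 29.9 q [-0.51  0.11  0.33  2.17 -0.04  0.87  1.3 ] F [-0.3  0.2  1.2] 0.002562979867315288 0.0
target [0.5599 0.0485 0.028 ] shift [-118.6    1.     2. ] spin -0.1
```

View pics/d.png

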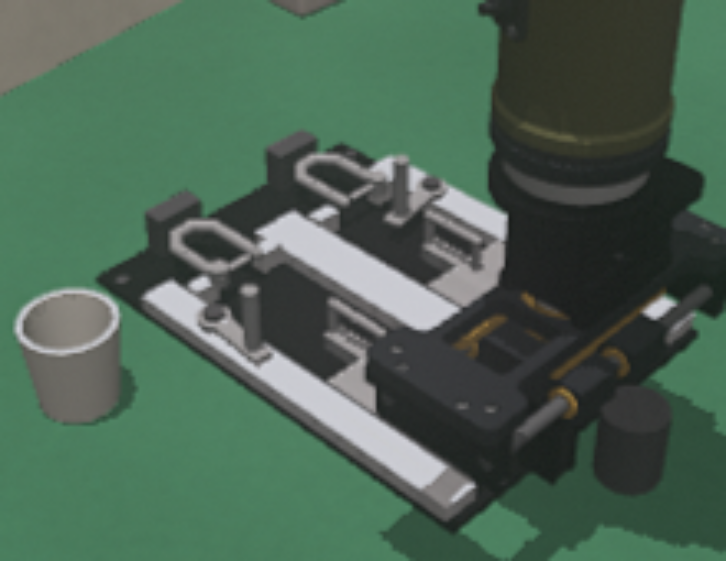

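The fingers are down behind the sled wall, clear of the blank at crop (632,440). I'll push now.

Emit:
{"op": "arm_command", "data": {"motion": [[0, -12, 0.2, 0, 0], [0, -24, 0.4, 0, 0], [0, -36, 0.6, 0, 0], [0, -46, 0.8, 0, 0], [0, -56, 1, 0, 0]]}}

```text
time: 6.6
position: [0.4971, 0.0557, 0.0304]
tool_rot: [-0.175, -3.136, -0.001]
ft_force: [-4.3, 0.9, 2.9]
grip_width: 0.006
grip_force: 2.0
```

Emit:
{"op": "arm_command", "data": {"motion": [[0, -8, 0, 0, 0], [0, -16, 0, 0, 0], [0, -24, 0, 0, 0], [0, -32, 0, 0, 0], [0, -40, 0, 0, 0]]}}

```text
time: 7.02
position: [0.5358, 0.051, 0.0294]
tool_rot: [-0.175, -3.134, -0.0]
ft_force: [-8.9, 0.7, 6.3]
grip_width: -0.0
grip_force: 4.4
```

```bash
python3 -c "
from h import *
where()
go(-50,50,28,90)
p,d=get_image('side');cv2.imwrite('pics/e.png',cv2.resize(p[140:310,180:400],None,fx=3.3,fy=3.3)[:,:,::-1])
"
```

```text
7.0167 st [-76.2  49.9] z 29.4 q [-0.44  0.3   0.34  1.95 -0.12  0.92  1.42] F [-8.9  0.7  6.3] -0.00021727085994058845 4.393729171715677
target [0.5619 0.0482 0.028 ] shift [-26.2   0.1   1.4] spin -0.1
```

View pics/e.png

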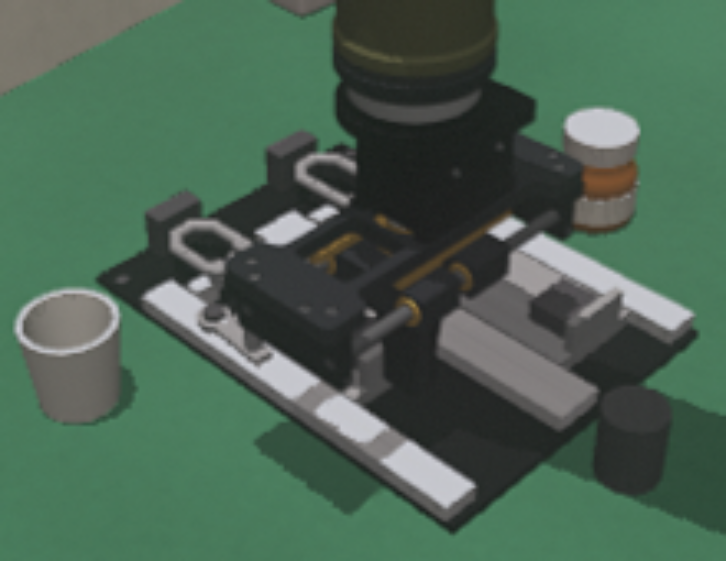

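The sled has advanced and the gripper body clears the clip post. The force is about 9 N at the gate, so I'll keep pushing slowly.

Emit:
{"op": "arm_command", "data": {"motion": [[0, -5, 0, 0, 0], [0, -10, 0, 0, 0], [0, -15, 0, 0, 0], [0, -19, 0, 0, 0], [0, -22, 0, 0, 0]]}}

```text
time: 7.48
position: [0.5592, 0.0482, 0.0293]
tool_rot: [0.176, 3.135, -0.001]
ft_force: [-0.7, -0.2, -0.4]
grip_width: 0.004
grip_force: 0.8
```

Emit:
{"op": "arm_command", "data": {"motion": [[0, -1, 0, 0, 0], [0, -2, 0, 0, 0], [0, -3, 0, 0, 0]]}}

```text
time: 7.73
position: [0.5613, 0.048, 0.0294]
tool_rot: [-0.176, -3.137, 0.0]
ft_force: [-1.6, 0.5, -0.9]
grip_width: 0.009
grip_force: 0.9
```

```bash
python3 -c "
from h import *
where()"
```

```text
7.7333 st [-50.6  49.7] z 29.4 q [-0.43  0.34  0.34  1.89 -0.14  0.93  1.44] F [-1.6  0.5 -0.9] 0.008740391363975952 0.8722986385691911
```

Emit:
{"op": "arm_command", "data": {"motion": [[0, -1, 0, 0, 0], [0, -2, 0, 0, 0], [0, -3, 0, 0, 0]]}}

```text
time: 7.98
position: [0.5616, 0.048, 0.0294]
tool_rot: [-0.175, -3.131, -0.0]
ft_force: [-11.5, 0.1, 8.9]
grip_width: 0.004
grip_force: 5.8
```

Emit:
{"op": "arm_command", "data": {"motion": [[0, -1, 0, 0, 0], [0, -2, 0, 0, 0]]}}

```text
time: 8.15
position: [0.5617, 0.048, 0.0294]
tool_rot: [-0.175, -3.127, -0.0]
ft_force: [-16.0, 0.5, 12.5]
grip_width: 0.002
grip_force: 8.2
```

The force rises with no motion at station x of about -50, so the sled is on its stops. I'll back off, rise and look.

Emit:
{"op": "arm_command", "data": {"motion": [[0, 10, 0, 0, 0], [0, 25, 0, 0, 0], [0, 27, 0, -30, 0], [0, 27, 0, -65, 0], [0, 27, 0, -100, 0]]}}

```text
time: 8.57
position: [0.5395, 0.0505, 0.1307]
tool_rot: [0.176, 3.135, -0.0]
ft_force: [0.5, 0.6, -0.2]
grip_width: 0.01
grip_force: 0.0
```

Emit:
{"op": "arm_command", "data": {"motion": [[0, 35, 20, 0, 0], [0, 70, 40, 0, 0], [0, 80, 75, 0, 0], [0, 80, 115, 0, 0], [0, 80, 155, 0, 0]]}}

```text
time: 8.98
position: [0.4777, 0.2154, 0.131]
tool_rot: [0.177, 3.133, 0.005]
ft_force: [1.1, 0.7, 0.5]
grip_width: -0.001
grip_force: 0.0
```

```bash
python3 -c "
from h import *
where()
p,d=get_image('side');q,d=get_image('top')
a=cv2.resize(p[180:280,200:340],None,fx=3.6,fy=3.6,interpolation=cv2.INTER_CUBIC)[:,:360]
b=cv2.resize(q[142:252,230:360],None,fx=3.3,fy=3.27,interpolation=cv2.INTER_CUBIC)[:360]
a=cv2.resize(p[180:280,200:310],(396,360),interpolation=cv2.INTER_CUBIC)
b=cv2.resize(q[142:252,235:355],(393,360),interpolation=cv2.INTER_CUBIC)
cv2.imwrite('pics/f.png',np.hstack([a,b])[:,:,::-1])
"
```

```text
8.9833 st [-152.   206.9] z 131.0 q [-0.67  0.13  0.21  1.91 -0.03  1.11  1.01] F [1.1 0.7 0.5] -0.001314492270073145 0.0
```

View pics/f.png

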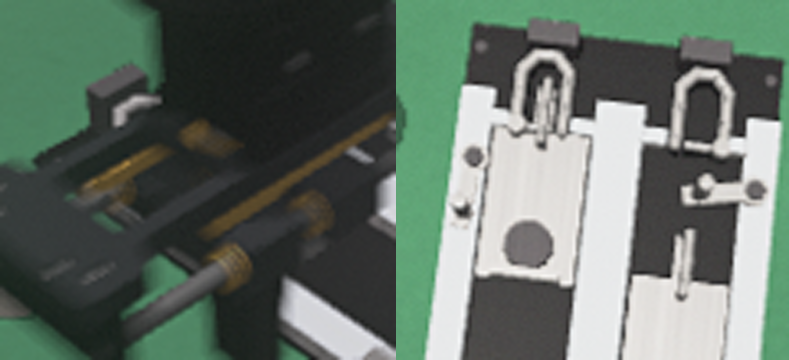

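The top view shows the sled at its stops, its eye inside the hook with the gate line shut across it, and the clip lying back with its post at top px (255,205.5). Next I'll swing the clip back, gripping again at the 135° orientation.

```bash
python3 -c "
from h import *
w=ray('top',255.2,205.4,.062);print(w,(w[:2]-t)@M*1e3)
go(-1,93,115,135)"
```

```text
[0.61083183 0.08440805 0.062     ] [-5.31246771 91.3079853 ]
target [0.6153 0.0856 0.115 ] shift [-151.  -121.8   15.5] spin -44.6
```

Emit:
{"op": "arm_command", "data": {"motion": [[36, -31, -24, 2, -7], [36, -62, -48, 4, -14], [36, -92, -73, 6, -21], [36, -121, -98, 8, -28], [36, -150, -122, 10, -35]]}}

```text
time: 9.5
position: [0.6113, 0.0778, 0.1204]
tool_rot: [-0.724, 3.054, -0.001]
ft_force: [-0.4, 0.6, -0.3]
grip_width: 0.301
grip_force: 0.0
```

Emit:
{"op": "arm_command", "data": {"motion": [[36, 0, 0, 0, -7], [36, 0, 0, 0, -9.6], [36, 0, 0, 0, -9.6]]}}

```text
time: 9.75
position: [0.6106, 0.0776, 0.12]
tool_rot: [-0.965, 2.988, -0.001]
ft_force: [0.2, -0.3, 0.5]
grip_width: 0.401
grip_force: 0.0
```

```bash
python3 -c "
from h import *
where();go(-2,92.5,58,135)"
```

```text
9.75 st [-4.8 84.5] z 120.0 q [-0.37  0.33  0.25  1.69 -0.09  1.13  2.09] F [ 0.2 -0.3  0.5] 0.40116336025201166 0.0
target [0.6143 0.0852 0.058 ] shift [-7.4  4.1 62. ] spin -2.9
```

Emit:
{"op": "arm_command", "data": {"motion": [[36, -7, 4, 5, -3], [36, -7, 4, 30, -3], [36, -7, 4, 50, -3], [36, -7, 4, 61, -3], [36, -7, 4, 61, -3]]}}

```text
time: 10.17
position: [0.6107, 0.0865, 0.0563]
tool_rot: [1.044, -2.959, -0.001]
ft_force: [-0.3, -0.2, -0.5]
grip_width: 0.411
grip_force: 0.0
```

Emit:
{"op": "arm_command", "data": {"motion": [[0, 0, 0, 0, 0], [0, 0, 0, 0, 0], [0, 0, 0, 0, 0], [0, 0, 0, 0, 0], [0, 0, 0, 0, 0]]}}

```text
time: 10.58
position: [0.6139, 0.0861, 0.06]
tool_rot: [-1.045, 2.96, -0.002]
ft_force: [5.8, -5.8, -1.8]
grip_width: 0.122
grip_force: 4.5
```

```bash
python3 -c "
from h import *
where()
for a in (1.3,1.0,.7,.4,.15,0,-.05): go(36-37*np.sin(a),92-37*np.cos(a),57,135)
"
```

```text
10.5833 st [-2.4 93.3] z 60.0 q [-0.37  0.4   0.23  1.73 -0.1   1.02  2.14] F [ 5.8 -5.8 -1.8] 0.12239206520231279 4.495694786310196
target [0.6155 0.0746 0.057 ] shift [ 6.  -9.9  3. ] spin 0.2
target [0.6188 0.0641 0.057 ] shift [ 10.  -20.2   3. ] spin 0.2
target [0.6252 0.0551 0.057 ] shift [ 10.7 -31.2   3. ] spin 0.2
target [0.6339 0.0483 0.057 ] shift [  8.2 -42.    3.1] spin 0.2
target [0.6425 0.0448 0.057 ] shift [  3.7 -50.1   3.1] spin 0.2
target [0.6479 0.0438 0.057 ] shift [  0.1 -54.3   3.1] spin 0.2
target [0.6498 0.0436 0.057 ] shift [ -1.2 -55.5   3.1] spin 0.2
```

Emit:
{"op": "arm_command", "data": {"motion": [[0, 3, -5, 0, 0], [0, 6, -10, 0, 0], [0, 8, -15, 0, 0], [0, 10, -20, 0, 0], [0, 10.5, -25, 0, 0]]}}

```text
time: 11.0
position: [0.62, 0.0593, 0.0588]
tool_rot: [1.044, -2.962, 0.0]
ft_force: [-2.7, -0.3, 2.8]
grip_width: 0.108
grip_force: 5.0
```

Emit:
{"op": "arm_command", "data": {"motion": [[0, 0.5, -6, 0, 0], [0, 0, -11, 0, 0], [0, -2, -16, 0, 0], [0, -5, -22, 0, 0], [0, -7.5, -26, 0, 0]]}}

```text
time: 11.42
position: [0.6432, 0.0443, 0.0586]
tool_rot: [-1.045, 2.963, -0.001]
ft_force: [-1.9, 0.8, 1.9]
grip_width: 0.113
grip_force: 5.0
```

```bash
python3 -c "
from h import *
where()
for a in (0,-.05): go(36-37*np.sin(a),92-37*np.cos(a),57,135)
"
```

```text
11.4167 st [31.2 55. ] z 58.6 q [-0.3   0.45  0.24  1.66 -0.12  1.04  2.23] F [-1.9  0.8  1.9] 0.11258300462587431 4.99677948653698
target [0.6479 0.0438 0.057 ] shift [-3.4 -3.4  1.6] spin 0.2
target [0.6498 0.0436 0.057 ] shift [-4.7 -4.6  1.6] spin 0.2
```

Emit:
{"op": "arm_command", "data": {"motion": [[0, -1.5, -1.5, 0, 0], [0, -3, -3, 0, 0], [0, -4, -4, 0, 0], [0, -4, -4.5, 0, 0], [0, -4, -4.5, 0, 0]]}}

```text
time: 11.83
position: [0.6484, 0.0437, 0.0587]
tool_rot: [-1.046, 2.962, -0.001]
ft_force: [-0.7, -1.2, -0.6]
grip_width: 0.111
grip_force: 5.0
```

Emit:
{"op": "arm_command", "data": {"motion": [[0, -0.5, -1, 0, 0], [0, -1, -2, 0, 0], [0, -1, -2, 0, 0]]}}

```text
time: 12.08
position: [0.6493, 0.0436, 0.0586]
tool_rot: [1.046, -2.96, -0.002]
ft_force: [-4.8, -0.9, 1.2]
grip_width: 0.107
grip_force: 5.0
```

```bash
python3 -c "
from h import *
where()
for a in (0,-.05): go(36-37*np.sin(a),92-37*np.cos(a),57,135)
"
```

```text
12.0833 st [37.4 55. ] z 58.6 q [-0.3   0.46  0.24  1.64 -0.12  1.05  2.23] F [-4.8 -0.9  1.2] 0.10704303813100625 5.0005146861076355
target [0.6479 0.0438 0.057 ] shift [1.  1.  1.6] spin 0.2
target [0.6498 0.0436 0.057 ] shift [-0.4 -0.3  1.6] spin 0.2
```

Emit:
{"op": "arm_command", "data": {"motion": [[0, -1, -1, 0, 0], [0, -1.5, -2, 0, 0], [0, -1.5, -2, 0, 0]]}}

```text
time: 12.33
position: [0.6501, 0.0439, 0.0583]
tool_rot: [1.045, -2.957, -0.006]
ft_force: [-9.3, 1.3, 4.7]
grip_width: 0.112
grip_force: 5.0
```

The force builds against the stop, so I'll release, rise and retreat.

Emit:
{"op": "arm_command", "data": {"motion": [[36, 0, 0, 0, 0], [36, 0, 0, 0, 0], [36, 0, 0, 0, 0], [36, 0, 0, -5, 0], [36, 0, 0, -35, 0]]}}

```text
time: 12.75
position: [0.6496, 0.042, 0.0893]
tool_rot: [1.043, -2.955, -0.002]
ft_force: [-0.3, 0.5, -0.4]
grip_width: 0.376
grip_force: 0.0
```

Emit:
{"op": "arm_command", "data": {"motion": [[36, 0, 0, -35, 0], [36, 10, 40, -60, 0], [36, 20, 75, -75, 0], [36, 30, 112, -75, 0], [36, 40, 150, -75, 0]]}}

```text
time: 13.17
position: [0.5279, 0.135, 0.1715]
tool_rot: [-1.042, 2.958, -0.0]
ft_force: [-0.4, 1.0, -1.7]
grip_width: 0.416
grip_force: 0.0
```

Emit:
{"op": "arm_command", "data": {"motion": [[36, 30, 20, 0, 0], [36, 60, 45, 0, 0], [36, 90, 65, 0, 0], [36, 90, 65, 0, 0]]}}

```text
time: 13.5
position: [0.4106, 0.1278, 0.1684]
tool_rot: [1.048, -2.958, -0.002]
ft_force: [-0.4, -0.6, -0.7]
grip_width: 0.414
grip_force: 0.0
```

```bash
python3 -c "
from h import *
where()
p,d=get_image('side');q,d=get_image('top')
a=cv2.resize(p[180:280,200:310],(396,360),interpolation=cv2.INTER_CUBIC)
b=cv2.resize(q[142:252,235:355],(393,360),interpolation=cv2.INTER_CUBIC)
cv2.imwrite('pics/g.png',np.hstack([a,b])[:,:,::-1])
"
```

```text
13.5 st [-209.1  112.5] z 168.4 q [-0.52 -0.1   0.15  2.06  0.01  1.19  1.87] F [-0.4 -0.6 -0.7] 0.4138635875331963 0.0
```

View pics/g.png

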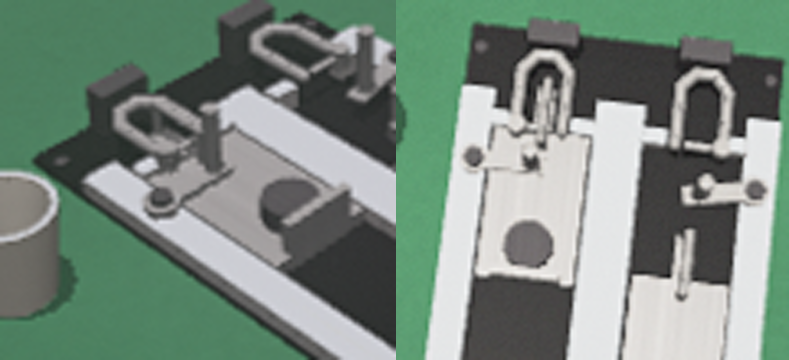

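The sled is home with its eye in the hook, the gate bar is across behind it, and the clip is across the plate. One numeric check of the clip angle, from depth on the post top.

```bash
python3 -c "
from h import *
q,d=get_image('top');d0=np.load('top0.npz')['d']
c=camera_params('top');K=c['intrinsics'];T=c['extrinsics']
v,u=np.mgrid[:420,:560]
def f(d):
    P=np.linalg.solve(K,np.stack([u,v,1+0*u],0).reshape(3,-1).astype(float))*d.ravel()
    P=(T[:3,:3]@P).T+T[:3,3];S=(P[:,:2]-t)@M*1e3
    for y0 in(55,-55):
        m=(abs(S[:,0]-30)<20)&(abs(S[:,1]-y0)<15)&(P[:,2]>.055)&(P[:,2]<.07)
        print(m.sum(),S[m].mean(0).round(1),P[m,2].mean())
f(d0);f(d)"
```

```text
22 [31.8 56.1] 0.06252863763565784
24 [ 28.6 -54.5] 0.06240783489522608
22 [36.4 55.7] 0.06293291194181407
22 [ 29.1 -54.5] 0.06247657480641293
```

The left post is now at station x 36.4, and square is 36, so the clip is square. The right clip hasn't moved, so I'll hand the job in.

```bash
python3 -c "
from bench import *
print(close_job())"
```

```text
the job is handed in; nothing more can be done
None
```

I loaded the round-sample sled in the left lane: it is fully home with its eye in the snap hook, the gate looks shut behind it, the clip is square across the plate again, and the job was handed in at about 13.5 s with the arm clear of everything.

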